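# Index a test cell to the next hole

## Task

Turn the clear test cell on its indexing table to the next setting: pull the sprung red knob up until its pin is clear of the home hole, turn the table counter-clockwise (seen from above), and let the pin drop fully home in the very next hole, the one in the orange slide. Be gentle: never force or drag the table hard against the pin. Leave the other things on the bench where they are.

Things in the scene. Friction and masses are not known exactly. Their poses are not given: they have to be found in the camera images.
- index_ring: Fixed ring of the indexing table, on a round base 300 mm across, bolted to the bench. Origin: on the turning axis at bench height (z = 0); z up, x from the axis to the home hole, where the pin stands at the start. Its flat track, 28 mm broad, top 34 mm above the bench, follows a pin circle of 120 mm radius. Holes are 10 mm wide along the circle, 16 mm deep.
- home_hole (a point): Mouth of the home hole, at the centre, on the track's top (34 mm above the bench), 120 mm from the axis. Further holes on the pin circle: at -40 and +88 degrees from home (positive: counter-clockwise from above), and the NEXT hole, in the orange slide.
- slide_middle (a point): A fixed point on the track, 40 degrees counter-clockwise from home, where the orange slide lies flush: a 50 degree arc, clamped and not movable, with the brass-lined NEXT hole in its middle. The user sets it by hand: that hole lies up to 10.3 degrees (22 mm) either side of this point and is NOT measured; see it, or find it by letting the pin ride along the track.
- turntable (a joint): Angle (rad) of the turning plate with the clear test cell (top 132 mm above the bench, within 95 mm of the axis) and the grey arm with the plunger: 0 with the pin in the home hole, growing counter-clockwise from above. It turns stiffly (0.8 N m, 7 N at the knob; 7 to 9 N with the pin riding on the greased track) and stays where it is left.
- plunger (a joint): How far the sprung plunger is pulled up, m: 0 fully home (pin 12 mm deep in a hole), about 0.012 when the pin's tip rides on the track, 0.018 fully up. A spring pushes it down with 4 N at 0 and 9 N at 0.016; it does not lock when pulled up.
- knob (a point): Centre of the red plunger knob: upright cylinder 26 mm across, 24 mm high, on the arm 120 mm from the turning axis, 92 mm above the bench when the pin is home; rises with the plunger and keeps its angle on the arm. Below it a 24 mm wide dark housing (52 to 74 mm above the bench) on the grey arm (32 mm wide, top 52 mm above the bench).
- index_pin: The plunger's steel pin, 8 mm thick, round tip, straight below the knob. Origin: its lower tip, 22 mm above the bench when home. It has 1 mm of play each way in a hole; set down more than a few mm off the hole it only rests on the track. Moved on along the track it drops in by itself and then blocks the turning. More than 20 N on it would hurt it.
- spare_bush_mid (a point): Bystander: spare brass bushing, ring 28 mm across, 16 mm high; its middle.
- spanner_mid (a point): Bystander: steel spanner, 150 mm, lying flat; its middle.
- wash_bottle_mid (a point): Bystander: white bottle with red cap, 60 mm across, 150 mm high; its middle.
- beaker_mid (a point): Bystander: glass beaker, 68 mm across, 85 mm high; its middle.
- tub_mid (a point): Bystander: lidded clear plastic tub, 130 x 180 x 85 mm; its middle.
- driver_mid (a point): Bystander: yellow screwdriver, 200 mm, lying flat; its middle.
- end_plate_mid (a point): Bystander: square aluminium plate, 78 x 78 x 12 mm, lying flat; its middle.

How it is judged:
By the outcome, as a careful person would: the job done as asked, in the order asked, and still so for the second after the job is handed in, with the robot touching nothing.
It also fails if it takes over 40 s, if anything falls off the work surface, if the arm or the gripper's body presses on something with over 40 N, if the wrist force passes 120 N, or if a joint passes its speed limit or range.

## Robot

A 7-joint arm with a two-finger parallel gripper is mounted at the origin on the work surface. World frame = base frame: x ahead of the robot, y to its left, z up, the work surface at z = 0. Lengths are in m, angles in rad, forces in N, time in s.
With the tool pointing down it reaches from about 0.4 to 0.85 m from the base axis. Payload 4.5 kg.
Tool frame: the origin (TCP) lies midway between the tips of the shut fingers; the grasp point (between the pads) lies r.grip_depth behind it (r.grip_depth is the distance from the TCP to the grasp point, in m); z points along the fingers, y is the line along which they close (so a half turn about z gives the same grasp; the last joint's range is limited). The gripper opens to 85 mm and grips with 20 to 120 N. Pads are 22 mm wide; open, the fingers measure 114 mm over their backs; the gripper's body (76 mm by 85 mm) begins 54 mm behind the grasp point. The pads swing forward as they close: fully open they stand 13 mm farther back than shut.
Start: joints at [1.26, 0.689, -0.195, 1.565, 0.157, 0.902, -0.215], TCP at [0.211, -0.588, 0.231] pointing down, gripper open.
Joint ranges: [-3.01, 3.01], [-0.46, 2.08], [-1.47, 1.51], [0.13, 2.56], [-1, 4.14], [0.04, 2.09], [-2.66, 2.66]. Speed limits (rad/s): [2.57, 2.57, 3.14, 3.14, 3.14, 3.14, 3.14].

## Interface

Orientations are given as a unit quaternion [w, x, y, z].
In Python, from workcell import monitor, imaging, job, finder, r gives the robot as it stands.
- The arm moves only by the shell command python3 -m jog 'ROWS' [FORCE]. ROWS is a JSON object of lists of equal length, an entry for each row: "rotation": the turn, a rotation vector about the world's x, y, z scaled (see below), a list of three; "linear": the shift along the world's x, y, z scaled (see below), a list of three; "hand": the closure, from -1 (fully open) to 1 (shut), so that 0 is half open. A call has 1 to 10 rows; each row is the pose to reach, as a shift and turn from the pose commanded when the call began, turning the shorter way round; what a row does not reach only later rows make up. The controller multiplies each number of a shift by 60 cm and each number of a turn by pi rad. A row lasts 1/8 s, in which the tool goes at most 62.5 mm and 10.7 degrees, less where a joint would pass 70% of its speed; a pose out of reach is approached as far as the arm can. A call with a number of a shift or a turn outside -1 to 1 is refused whole. A call with a gripper value outside its range is refused whole. The fingers move at their own pace and stop on an object; FORCE is the grip in N (left out, the last holds). Time passes only in rows, so rows that repeat a pose let the fingers close. It gives the time, the measured TCP pose, the force, the opening and the grip force at its end, in the units of the state.
- monitor.observe(): the state, without advancing time (a new reading comes with each control period).
- imaging.camera(name): name is "side" or "top"; returns (picture, depth): 480x640x3 uint8, blue, green, red; 480x640 float32, m along the optical axis (not along the pixel's ray), 0 where there is no reading.
- imaging.camera_info(name): a dict with "vfov" (degrees; the focal length in pixels is half the picture's height over the tangent of half this angle, whatever the lens; pixels are square), "cx", "cy" (the principal point, pixels), "R" (3x3) and "t" (3): a world point X has camera coordinates R X + t. Camera axes: x right, y down, z forward; pixel columns grow to the right and rows downward; lengths in m; the calibration is good to about 2 mm. A picture is of the moment at which its call begins. camera_info takes no time and is no camera call.
- job.hand_in(): hands the job in; it is judged then, once.
Trained networks look in the newest picture that a camera, given by its name, has taken for a name from the list of things; names that differ only in an ending like _2 or _b are one class to them, and where a whole thing is asked for, a point or a joint stands for the part that bears it (a point fixed in the world has none). Each returns a list of dicts, best first, with "score" (0 to 1); they miss things now and then, are a little off and sometimes report something else, mostly with a low value. They report only what shows in the picture. A call takes as long as a camera call.
- finder.look_for(camera, name): "centre" ([x, y, z] in m, in the coordinates of the camera as it stood for that picture, good to about 4 mm: the middle of the surface that is visible of it).
- finder.mark_of(camera, name): "centre" ([x, y, z] in m, in the coordinates of the camera as it stood for that picture, good to about 4 mm: a listed point, or the origin of a listed thing).
The state is a dict: "clock": time; "joint_pos": joint angles; "qvel": joint speeds; "joint_efforts": joint torques, N m; "tool_pos": TCP position; "orientation": TCP orientation; "contact_force": force on the tool from outside, world axes, zero at the start; "ft_torque": the same for the moment, N m; "grip_width": finger opening in m; "gripper_force": force on a finger pad.
Only numpy, scipy, OpenCV 4.12 (cv2) and the standard library are available. Lean on these libraries where they do the work, as an engineer would, in place of code of your own. Each camera call takes 0.05 s, during which the arm holds its last target. There are 200 camera calls.

## Working session

There is one attempt and no reset: what is moved stays moved. The work goes in short steps, Python scripts to look and compute and a shell command to move; the robot and the scene stay as the last step left them, time stands still between calls to the robot, and variables do not carry over. Pictures are saved under pics/ and viewed, at most 10 in all, crops included, and the job is handed in when it is done.

```bash
ls; mkdir -p pics
cat > h.py <<'E'
import numpy as np, cv2
from workcell import monitor, imaging, job, finder, r
def w(cam,c):
    i=imaging.camera_info(cam); return np.array(i["R"]).T@(np.array(c)-np.array(i["t"]))
def px(cam,X):
    i=imaging.camera_info(cam); f=240/np.tan(np.radians(i["vfov"])/2); c=np.array(i["R"])@X+np.array(i["t"]); return f*c[0]/c[2]+i["cx"],f*c[1]/c[2]+i["cy"]
def unproj(cam,u,v,z):
    i=imaging.camera_info(cam); f=240/np.tan(np.radians(i["vfov"])/2); R=np.array(i["R"]);t=np.array(i["t"])
    d=R.T@np.array([(u-i["cx"])/f,(v-i["cy"])/f,1]); o=-R.T@t; return o+d*(z-o[2])/d[2]
E
python3 - <<'E'
from h import *
np.set_printoptions(precision=4,suppress=True)
print(r.grip_depth, monitor.observe())
for c in("side","top"):
    p,d=imaging.camera(c); cv2.imwrite(f"pics/{c}0.png",p); np.save(f"{c}0.npy",d)
    for n in("index_ring","home_hole","slide_middle","knob","index_pin"):
        for x in finder.mark_of(c,n)[:2]: print(c,n,round(x["score"],2),w(c,x["centre"]),np.array(px(c,w(c,x["centre"]))))
E
```

```text
pics
0.0187 {'clock': 0.0, 'joint_pos': array([ 1.2598,  0.69  , -0.1946,  1.5664,  0.1573,  0.9025, -0.2151]), 'qvel': array([ 0.0005,  0.0003, -0.0007,  0.0005,  0.0001, -0.0005,  0.0002]), 'joint_efforts': array([  0.0004, -53.9596,  -1.2674, -15.8542,   0.0088,   0.0094,
        -0.    ]), 'tool_pos': array([ 0.211 , -0.5876,  0.2305]), 'orientation': array([-0.0009,  0.9852,  0.1716, -0.0002]), 'contact_force': array([-0.0111, -0.87  , -0.8669]), 'ft_torque': array([-0.01  ,  0.0162,  0.0259]), 'gripper_force': 0.0, 'grip_width': 0.08544383517330638}
side home_hole 0.73 [ 0.5259 -0.1154  0.0325] [327.0743 307.481 ]
side slide_middle 0.75 [ 0.5951 -0.07    0.0351] [351.0905 285.6463]
side knob 0.52 [ 0.5219 -0.1154  0.0937] [325.2661 292.3828]
side knob 0.43 [ 0.3824 -0.4352  0.075 ] [287.4208 462.4789]
top index_ring 0.33 [ 0.521  -0.1151  0.093 ] [372.8632 247.5337]
top home_hole 0.62 [ 0.5243 -0.1173  0.0343] [371.5165 248.7039]
top slide_middle 0.81 [ 0.5925 -0.0715  0.0365] [356.6882 226.3687]
top slide_middle 0.68 [ 0.5183 -0.1174  0.0918] [373.5804 248.5186]
top knob 0.45 [ 0.5192 -0.1158  0.0915] [373.0503 248.2077]
```

View pics/top0.png

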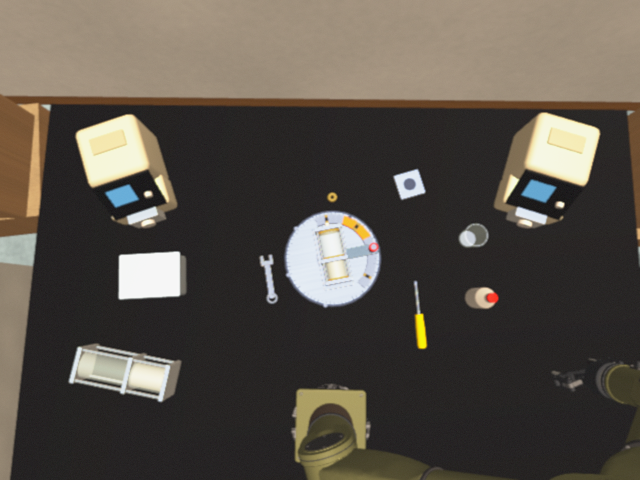

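View pics/side0.png

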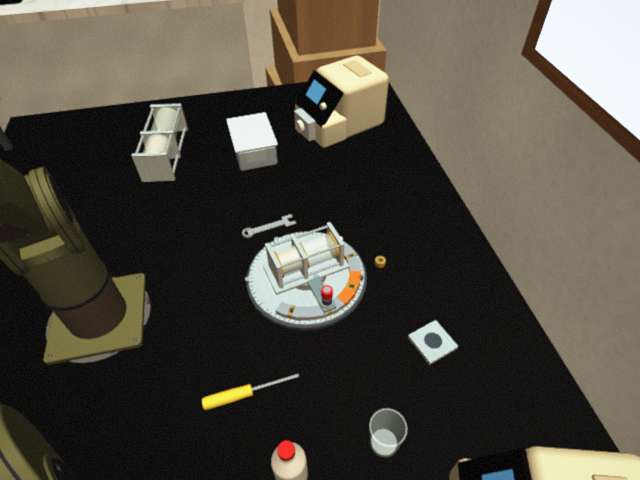

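Run:
```python
from h import *
np.set_printoptions(precision=4,suppress=True)
C=np.array([.4974,.0006])
t=cv2.imread("pics/top0.png");s=cv2.imread("pics/side0.png")
for c,im in(("top",t),("side",s)):
    # unwrap the track to polar map: angle from home -60..100 deg (0.5 deg), radius 100..140 mm
    i=imaging.camera_info(c)
    A=np.radians(-76.7+np.arange(-60,100,.25)); Rr=np.arange(.09,.150,.0005)
    mu=np.zeros((len(Rr),len(A)),np.float32);mv=mu.copy()
    for a,ra in enumerate(Rr):
        for b,an in enumerate(A):
            mu[a,b],mv[a,b]=px(c,np.array([C[0]+ra*np.cos(an),C[1]+ra*np.sin(an),.034]))
    m=cv2.remap(im,mu,mv,cv2.INTER_CUBIC); (M:=globals().setdefault("M",[])).append(m)
    band=m[40:80].astype(float).mean(2) if 0 else m[52:68].astype(float).mean((0,2))
    print(c,[(round(-60+k*.25,1),int(band[k])) for k in range(0,len(A),6)])
cv2.imwrite("pics/polar.png",np.vstack(M))
b=cv2.resize(t[200:315,275:390],None,fx=5,fy=5,interpolation=cv2.INTER_CUBIC);cv2.imwrite("pics/crop.png",b)
```

```text
Traceback (most recent call last):
  File "h.py", line 6, in px
    i=imaging.camera_info(cam); f=240/np.tan(np.radians(i["vfov"])/2); c=np.array(i["R"])@X+np.array(i["t"]); return f*c[0]/c[2]+i["cx"],f*c[1]/c[2]+i["cy"]
ValueError: time passes only in moves, steps and waits
```

Too many camera_info calls in one script; I'll cache it.

```bash
sed -i 's/^def w/import functools\n_ci=functools.lru_cache(None)(imaging.camera_info)\ndef w/; s/i=imaging.camera_info(cam)/i=_ci(cam)/' h.py
python3 - <<'E'
from h import *
C=np.array([.4974,.0006])
M=[]
for c in("top","side"):
    im=cv2.imread(f"pics/{c}0.png")
    ang=np.arange(-60,100,.25);A=np.radians(-76.7+ang); Rr=np.arange(.09,.150,.0005)
    mu,mv=np.array([[px(c,np.array([C[0]+ra*np.cos(an),C[1]+ra*np.sin(an),.034])) for an in A] for ra in Rr],np.float32).transpose(2,0,1)
    m=cv2.remap(im,mu.copy(),mv.copy(),cv2.INTER_CUBIC); M.append(m)
    band=m[52:68].astype(float).mean((0,2))
    print(c,[(ang[k],int(band[k])) for k in range(0,len(A),8)])
cv2.imwrite("pics/polar.png",np.vstack(M))
t=cv2.imread("pics/top0.png")
cv2.imwrite("pics/crop.png",cv2.resize(t[200:315,275:390],None,fx=5,fy=5,interpolation=cv2.INTER_CUBIC))
E
```

```text
top [(np.float64(-60.0), 232), (np.float64(-58.0), 213), (np.float64(-56.0), 207), (np.float64(-54.0), 213), (np.float64(-52.0), 213), (np.float64(-50.0), 213), (np.float64(-48.0), 213), (np.float64(-46.0), 213), (np.float64(-44.0), 174), (np.float64(-42.0), 86), (np.float64(-40.0), 123), (np.float64(-38.0), 202), (np.float64(-36.0), 213), (np.float64(-34.0), 213), (np.float64(-32.0), 212), (np.float64(-30.0), 213), (np.float64(-28.0), 212), (np.float64(-26.0), 213), (np.float64(-24.0), 213), (np.float64(-22.0), 212), (np.float64(-20.0), 212), (np.float64(-18.0), 213), (np.float64(-16.0), 213), (np.float64(-14.0), 212), (np.float64(-12.0), 214), (np.float64(-10.0), 208), (np.float64(-8.0), 179), (np.float64(-6.0), 163), (np.float64(-4.0), 112), (np.float64(-2.0), 118), (np.float64(0.0), 166), (np.float64(2.0), 178), (np.float64(4.0), 173), (np.float64(6.0), 168), (np.float64(8.0), 203), (np.float64(10.0), 212), (np.float64(12.0), 212), (np.float64(14.0), 212), (np.float64(16.0), 214), (np.float64(18.0), 195), (np.float64(20.0), 165), (np.float64(22.0), 161), (np.float64(24.0), 161), 
[... 2246 characters left out ...]
 (np.float64(44.0), 122), (np.float64(46.0), 148), (np.float64(48.0), 146), (np.float64(50.0), 145), (np.float64(52.0), 145), (np.float64(54.0), 144), (np.float64(56.0), 144), (np.float64(58.0), 146), (np.float64(60.0), 143), (np.float64(62.0), 148), (np.float64(64.0), 179), (np.float64(66.0), 190), (np.float64(68.0), 188), (np.float64(70.0), 185), (np.float64(72.0), 188), (np.float64(74.0), 189), (np.float64(76.0), 188), (np.float64(78.0), 187), (np.float64(80.0), 188), (np.float64(82.0), 187), (np.float64(84.0), 174), (np.float64(86.0), 119), (np.float64(88.0), 115), (np.float64(90.0), 170), (np.float64(92.0), 189), (np.float64(94.0), 190), (np.float64(96.0), 189), (np.float64(98.0), 182)]
```

View pics/polar.png

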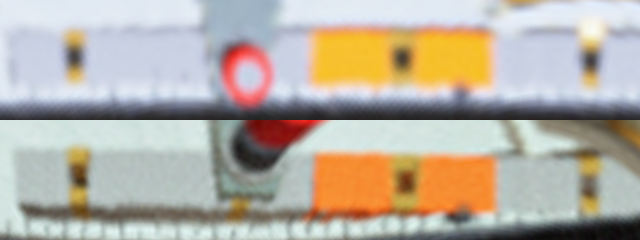

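View pics/crop.png

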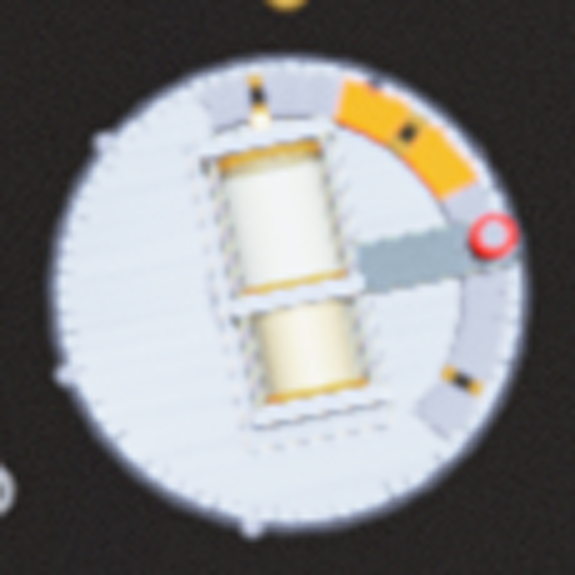

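Top image: knob at about (373,247), the orange slide's hole at about (357,226), bushing and plate clear of it. Polar unwrap: the holes show at -40.7 and 87.3, so NEXT is at about +41.7° and home at about -77.4° in the world. I'll refine the knob and axis while approaching.

```bash
python3 -m jog '{"rotation":[[0,0,0.05],[0,0,0.1],[0,0,0.16],[0,0,0.22],[0,0,0.28],[0,0,0.34],[0,0,0.4],[0,0,0.46],[0,0,0.46],[0,0,0.46]],"linear":[[0.05,0.08,0],[0.1,0.16,0],[0.16,0.26,0],[0.23,0.36,0],[0.3,0.46,0],[0.36,0.56,0],[0.42,0.66,0],[0.47,0.73,0],[0.517,0.786,-0.05],[0.517,0.786,-0.08]],"hand":[-1,-1,-1,-1,-1,-1,-1,-1,-1,-0.5]}' 20
python3 - <<'E'
from h import *
from scipy.optimize import least_squares
np.set_printoptions(precision=4,suppress=True)
ob={}
for c in("top","side"):
    im=cv2.imread(f"pics/{c}0.png").astype(int)
    m=(im[...,2]>130)&(im[...,2]-im[...,1]>70)&(im[...,2]-im[...,0]>60)&(im[...,1]<110)
    k=(373,248) if c=="top" else (326,293)
    m=m.astype(np.uint8); cnt=[x for x in cv2.findContours(m,0,2)[0] if np.hypot(*(x.mean((0,1))-k))<12]
    h=cv2.convexHull(np.vstack(cnt)); mm=np.zeros_like(m); cv2.fillPoly(mm,[h],1)
    ys,xs=np.nonzero(mm); print(c,xs.mean(),ys.mean(),xs.min(),xs.max(),ys.min(),ys.max()); ob[c]=(xs,ys)
# synth silhouette extents of cylinder vs observed
def ext(c,p):
    P=np.array([px(c,np.array([p[0]+.013*np.cos(a),p[1]+.013*np.sin(a),z])) for a in np.linspace(0,6.28,24) for z in(.080,.104)])
    return np.r_[P.min(0),P.max(0)]
def res(p): return np.concatenate([ext(c,p)-np.array([ob[c][0].min()-.5,ob[c][1].min()-.5,ob[c][0].max()+.5,ob[c][1].max()+.5])*1. for c in ob])
s=least_squares(res,[.521,-.116]);print("knob",s.x,s.fun)
# holes for axis/angle fit
C=np.array([.4974,.0006])
H=[]
for c,an in(("top",(-41.3,87.5,40.6)),("side",(-40.2,87.2,41.5))):
    pass
print(monitor.observe()["tool_pos"])
E
```

```text
clock: 1.85
tool_pos: [0.5247, -0.112, 0.1836]
orientation: [0.001, 0.623, 0.782, 0.002]
contact_force: [0.4, -1.0, -0.2]
grip_width: 0.0697
gripper_force: 0.0
top 373.29824561403507 247.4561403508772 369 378 244 251
side 326.5652173913044 291.45217391304345 321 331 286 298
knob [ 0.5228 -0.1152] [-0.4923 -1.4674 -0.726   0.2889 -0.7782 -0.8577  0.1277  2.1503]
[ 0.5247 -0.112   0.1836]
```

```bash
python3 -m jog '{"rotation":[[0,0,0],[0,0,0],[0,0,0],[0,0,0]],"linear":[[0.003,0,-0.05],[0.003,0,-0.1],[0.003,0,-0.1],[0.003,0,-0.1]],"hand":[-0.5,-0.3,-0.3,-0.3]}' 20
python3 - <<'E'
from h import *
np.set_printoptions(precision=4,suppress=True)
p,d=imaging.camera("side"); cv2.imwrite("pics/s1.png",cv2.resize(p[200:350,230:430],None,fx=4,fy=4,interpolation=cv2.INTER_CUBIC))
print(monitor.observe())
E
```

```text
clock: 2.35
tool_pos: [0.524, -0.1166, 0.1243]
orientation: [0.001, 0.626, 0.78, 0.0]
contact_force: [0.2, -0.0, -0.3]
grip_width: 0.0556
gripper_force: 0.0
{'clock': 2.4, 'joint_pos': array([ 0.4009,  0.7644, -0.4475,  1.921 ,  0.5753,  0.5829, -0.2092]), 'qvel': array([ 0.0038, -0.0084, -0.0007,  0.0013,  0.0051, -0.0032, -0.0018]), 'joint_efforts': array([ -0.1075, -48.967 ,  -4.4223,  -9.3256,   0.0018,   0.0175,
         0.0038]), 'tool_pos': array([ 0.5242, -0.1167,  0.1246]), 'orientation': array([0.001 , 0.6257, 0.7801, 0.0007]), 'contact_force': array([-0.7683, -0.1273,  0.6671]), 'ft_torque': array([ 0.0066, -0.0023, -0.003 ]), 'gripper_force': 0.0, 'grip_width': 0.055809088850188024}
```

View pics/s1.png

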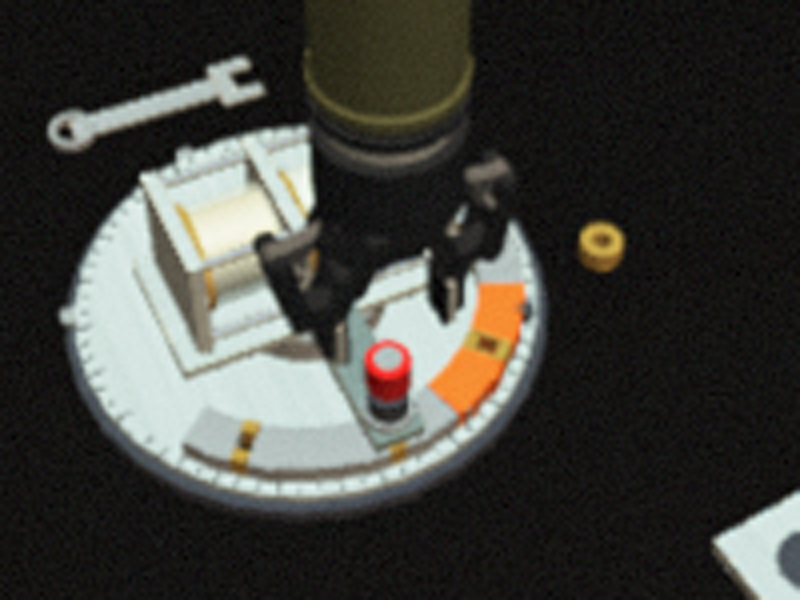

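Run:
```python
from h import *
for z in(.125,.130,.135):print(z,px("side",np.array([.5242,-.1167,z])))
for k in([.5228,-.116],[.5236,-.1165],[.521,-.116]):print(px("side",np.array([*k,.104])))
print(unproj("side",328.5,283.25,.13),unproj("side",327,288.75,.104), unproj("top",373.3,247.3,.100))
```

```text
0.125 (np.float64(326.41773168167845), np.float64(284.2156531871312))
0.13 (np.float64(326.41450442232883), np.float64(282.82859692757614))
0.135 (np.float64(326.41125186834023), np.float64(281.43066918743597))
(np.float64(325.7328818099384), np.float64(289.78634722500277))
(np.float64(326.14198725634355), np.float64(289.9024701008978))
(np.float64(324.92698051686216), np.float64(289.937660515983))
[ 0.52828791 -0.1187769   0.13      ] [ 0.52610802 -0.11392654  0.104     ] [ 0.52091945 -0.11564433  0.1       ]
```

```bash
python3 -m jog '{"rotation":[[0,0,0],[0,0,0],[0,0,0],[0,0,0],[0,0,0]],"linear":[[-0.003,0,-0.04],[-0.003,0,-0.074],[-0.003,0,-0.074],[-0.003,0,-0.074],[-0.003,0,-0.074]],"hand":[-0.3,-0.2,0.1,0.25,0.25]}' 20
python3 -m jog '{"rotation":[[0,0,0],[0,0,0]],"linear":[[0,0,0],[0,0,0]],"hand":[0.32,0.32]}' 20
```

```text
clock: 3.02
tool_pos: [0.5223, -0.1168, 0.08]
orientation: [0.001, 0.626, 0.78, 0.001]
contact_force: [-0.8, -0.4, -0.1]
grip_width: 0.0319
gripper_force: 0.0
clock: 3.28
tool_pos: [0.5221, -0.1166, 0.0794]
orientation: [0.001, 0.626, 0.78, 0.0]
contact_force: [1.1, 0.6, 1.0]
grip_width: 0.029
gripper_force: 0.4
```

```bash
python3 -m jog '{"rotation":[[0,0,0],[0,0,0]],"linear":[[0,0,0],[0,0,0]],"hand":[0.36,0.36]}' 20
```

```text
clock: 3.52
tool_pos: [0.5228, -0.1164, 0.0793]
orientation: [0.001, 0.625, 0.78, 0.001]
contact_force: [3.9, 0.9, 2.1]
grip_width: 0.0274
gripper_force: 1.5
```

```bash
python3 -m jog '{"rotation":[[0,0,0],[0,0,0],[0,0,0]],"linear":[[0.002,0.0005,0],[0.002,0.0005,0],[0.002,0.0005,0]],"hand":[0.36,0.4,0.42]}' 20
```

```text
clock: 3.9
tool_pos: [0.5234, -0.1162, 0.0791]
orientation: [0.001, 0.625, 0.78, 0.001]
contact_force: [3.3, 0.1, 3.4]
grip_width: 0.0254
gripper_force: 19.5
```

```bash
python3 -m jog '{"rotation":[[0,0,0],[0,0,0],[0,0,0]],"linear":[[0.0015,0.0003,0],[0.0015,0.0003,0],[0.0015,0.0003,0]],"hand":[0.6,0.6,0.6]}' 50
python3 -m jog '{"rotation":[[0,0,0],[0,0,0],[0,0,0],[0,0,0]],"linear":[[0,0,0.009],[0,0,0.018],[0,0,0.025],[0,0,0.025]],"hand":[0.6,0.6,0.6,0.6]}' 50
```

```text
clock: 4.28
tool_pos: [0.5234, -0.1162, 0.0792]
orientation: [0.0, 0.626, 0.78, -0.0]
contact_force: [2.1, -0.8, 6.2]
grip_width: 0.0245
gripper_force: 48.7
clock: 4.78
tool_pos: [0.5234, -0.1161, 0.0938]
orientation: [-0.0, 0.626, 0.78, 0.0]
contact_force: [3.7, -0.1, -9.4]
grip_width: 0.0244
gripper_force: 49.5
```

Run:
```python
from h import *
v=np.array([.0262,-.1171])
for t in(2,5,9,13,17,21,25,29,33,37,39,41.7,42.5):
    a=np.radians(t);R=np.array([[np.cos(a),-np.sin(a)],[np.sin(a),np.cos(a)]]);print(t,((R@v-v)/.6).round(4),round(t/180,4),(R@v+[.4972,.0009]).round(4))
```

```text
2 [0.0068 0.0016] 0.0111 [ 0.5275 -0.1152]
5 [0.0168 0.0045] 0.0278 [ 0.5335 -0.1135]
9 [0.03   0.0092] 0.05 [ 0.5414 -0.1107]
13 [0.0428 0.0148] 0.0722 [ 0.5491 -0.1073]
17 [0.0552 0.0213] 0.0944 [ 0.5565 -0.1034]
21 [0.067  0.0286] 0.1167 [ 0.5636 -0.099 ]
25 [0.0784 0.0367] 0.1389 [ 0.5704 -0.0942]
29 [0.0891 0.0456] 0.1611 [ 0.5769 -0.0888]
33 [0.0993 0.0553] 0.1833 [ 0.583 -0.083]
37 [0.1087 0.0656] 0.2056 [ 0.5886 -0.0769]
39 [0.1131 0.071 ] 0.2167 [ 0.5913 -0.0736]
41.7 [0.1188 0.0785] 0.2317 [ 0.5947 -0.0691]
42.5 [0.1204 0.0808] 0.2361 [ 0.5956 -0.0677]
```

Turn slowly, first to 13° as a check.

```bash
python3 -m jog '{"rotation":[[0,0,0.011],[0,0,0.028],[0,0,0.05],[0,0,0.072],[0,0,0.072]],"linear":[[0.0068,0.0016,0.001],[0.0168,0.0045,0.001],[0.03,0.0092,0.001],[0.0428,0.0148,0.001],[0.0428,0.0148,0.001]],"hand":[0.6,0.6,0.6,0.6,0.6]}' 50
```

```text
clock: 5.4
tool_pos: [0.5473, -0.1083, 0.0935]
orientation: [-0.002, 0.534, 0.845, -0.002]
contact_force: [-0.3, -1.7, -9.6]
grip_width: 0.0247
gripper_force: 49.6
```

```bash
python3 -m jog '{"rotation":[[0,0,0.022],[0,0,0.0445],[0,0,0.067],[0,0,0.089],[0,0,0.111],[0,0,0.133],[0,0,0.1445],[0,0,0.1595],[0,0,0.1595],[0,0,0.1595]],"linear":[[0.0124,0.0065,0],[0.0242,0.0138,0],[0.0356,0.0219,0],[0.0463,0.0308,0],[0.0565,0.0405,0],[0.0659,0.0508,0],[0.0703,0.0562,0],[0.076,0.0637,0],[0.076,0.0637,0],[0.076,0.0637,0]],"hand":[0.6,0.6,0.6,0.6,0.6,0.6,0.6,0.6,0.6,0.6]}' 50
python3 - <<'E'
from h import *
p,d=imaging.camera("side"); cv2.imwrite("pics/s2.png",cv2.resize(p[215:335,260:420],None,fx=5,fy=5,interpolation=cv2.INTER_CUBIC))
s=monitor.observe()["tool_pos"];print(s, np.degrees(np.arctan2(s[1]-.0009,s[0]-.4972))+77.4,np.hypot(s[1]-.0009,s[0]-.4972))
E
```

```text
clock: 6.65
tool_pos: [0.5945, -0.0705, 0.0943]
orientation: [-0.0, 0.308, 0.951, -0.001]
contact_force: [0.9, -5.8, -9.6]
grip_width: 0.0242
gripper_force: 49.7
[ 0.59447333 -0.0704955   0.09430903] 41.122527168475855 0.12066241508414055
```

View pics/s2.png

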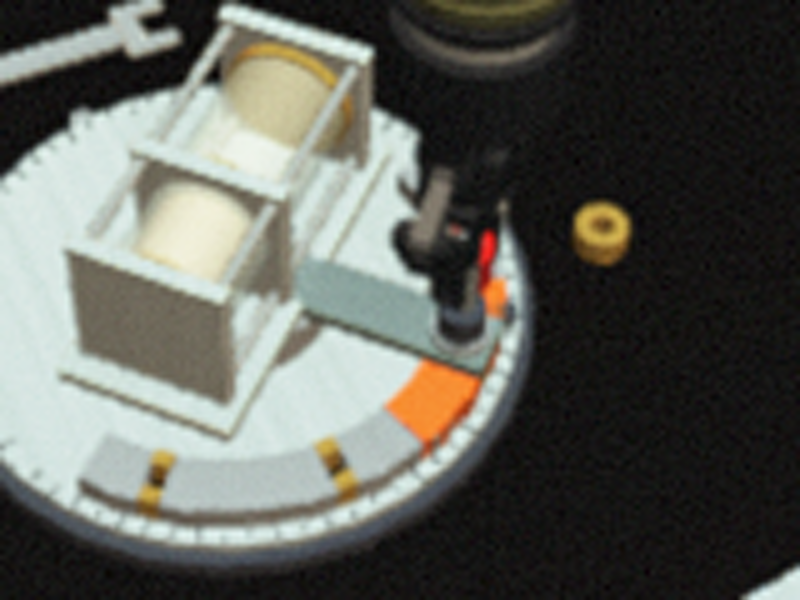

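```bash
python3 -m jog '{"rotation":[[0,0,0],[0,0,0],[0,0,0]],"linear":[[0,0,-0.004],[0,0,-0.008],[0,0,-0.008]],"hand":[0.6,0.6,0.6]}' 50
```

```text
clock: 7.08
tool_pos: [0.5945, -0.0705, 0.0896]
orientation: [0.0, 0.308, 0.951, -0.001]
contact_force: [0.3, -5.0, -8.4]
grip_width: 0.0246
gripper_force: 49.8
```

```bash
python3 -m jog '{"rotation":[[0,0,0],[0,0,0],[0,0,0]],"linear":[[0,0,-0.003],[0,0,-0.006],[0,0,-0.006]],"hand":[0.6,0.6,0.6]}' 50
```

```text
clock: 7.45
tool_pos: [0.5945, -0.0705, 0.0862]
orientation: [0.0, 0.308, 0.951, -0.001]
contact_force: [0.7, -5.2, -7.3]
grip_width: 0.0244
gripper_force: 49.9
```

```bash
python3 -m jog '{"rotation":[[0,0,0],[0,0,0],[0,0,0],[0,0,0]],"linear":[[0,0,-0.003],[0,0,-0.006],[0,0,-0.01],[0,0,-0.01]],"hand":[0.6,0.6,0.6,0.6]}' 50
```

```text
clock: 7.95
tool_pos: [0.5945, -0.0705, 0.0804]
orientation: [0.0, 0.308, 0.951, -0.001]
contact_force: [0.8, -5.4, -5.6]
grip_width: 0.0242
gripper_force: 50.0
```

```bash
python3 -m jog '{"rotation":[[0,0,0],[0,0,0],[0,0,0],[0,0,0],[0,0,0]],"linear":[[-0.0015,-0.002,-0.0015],[-0.0015,-0.002,-0.0015],[-0.0015,-0.002,-0.0015],[-0.0015,-0.002,-0.0015],[-0.0015,-0.002,-0.0015]],"hand":[0.6,0.6,0.3,0.0,-0.2]}' 20
python3 -m jog '{"rotation":[[0,0,0],[0,0,0],[0,0,0],[0,0,0],[0,0,0],[0,0,0]],"linear":[[0,0,0.03],[0,0,0.08],[0,0,0.16],[0,0,0.24],[-0.1,-0.1,0.24],[-0.2,-0.2,0.24]],"hand":[-0.2,-0.2,-0.2,-0.2,-0.2,-0.2]}' 20
python3 - <<'E'
from h import *
np.set_printoptions(precision=4,suppress=True)
P=[]
for c,(a,b) in(("side",(295,220)),("top",(300,190))):
    p,d=imaging.camera(c); P.append(cv2.resize(p[b:b+100,a:a+100],(400,400),interpolation=cv2.INTER_CUBIC))
    for x in finder.mark_of(c,"knob")[:1]: print(c,x["score"],w(c,x["centre"]))
cv2.imwrite("pics/end.png",np.hstack(P))
E
```

```text
clock: 8.57
tool_pos: [0.5942, -0.0691, 0.0796]
orientation: [0.0, 0.307, 0.952, 0.001]
contact_force: [-0.2, -0.4, -0.6]
grip_width: 0.051
gripper_force: 0.0
clock: 9.32
tool_pos: [0.5054, -0.159, 0.2251]
orientation: [0.002, 0.306, 0.952, 0.0]
contact_force: [-0.6, -1.6, 0.5]
grip_width: 0.0512
gripper_force: 0.0
side 0.68 [0.6919 0.0053 0.0123]
top 0.6 [ 0.5906 -0.0704  0.0879]
```

View pics/end.png

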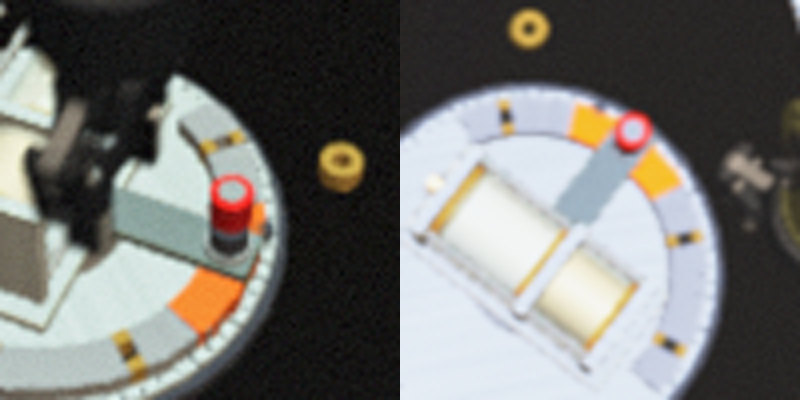

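The table stands with the arm over the orange slide; knob at side px ≈(353,268), top px ≈(358,223). Check the knob's height against the start before handing in.

Run:
```python
from h import *
p,d=imaging.camera("top");d0=np.load("top0.npy");i=_ci("top");R=np.array(i["R"]);t=np.array(i["t"]);f=240/np.tan(np.radians(i["vfov"])/2)
def hz(D,u,v):
    o=[]
    for a in range(u-3,u+4):
        for b in range(v-3,v+4):
            z=D[b,a]; o.append((R.T@(np.array([(a-i["cx"])/f*z,(b-i["cy"])/f*z,z])-t))[2])
    return np.round(np.sort(o)[-12:],4)
print(hz(d0,373,247));print(hz(d,358,223))
print(px("side",np.array([.5948,-.0695,.104])),px("side",np.array([.5948,-.0695,.116])))
```

```text
Traceback (most recent call last):
NameError: name '_ci' is not defined
```

Run:
```python
from h import *
p,d=imaging.camera("top");d0=np.load("top0.npy");i=imaging.camera_info("top");R=np.array(i["R"]);t=np.array(i["t"]);f=240/np.tan(np.radians(i["vfov"])/2)
def hz(D,u,v):
    o=[]
    for a in range(u-3,u+4):
        for b in range(v-3,v+4):
            z=D[b,a]; o.append((R.T@(np.array([(a-i["cx"])/f*z,(b-i["cy"])/f*z,z])-t))[2])
    return np.round(np.sort(o)[-12:],4)
print(hz(d0,373,247));print(hz(d,358,223))
print(px("side",np.array([.5948,-.0695,.104])),px("side",np.array([.5948,-.0695,.116])))
```

```text
[0.1058 0.1064 0.1064 0.1067 0.107  0.1073 0.1073 0.1074 0.1077 0.1077
 0.1079 0.112 ]
[0.1056 0.1057 0.1062 0.1068 0.1068 0.1068 0.107  0.1071 0.1073 0.1075
 0.1117 1.3705]
(np.float64(352.1352052055192), np.float64(267.60020953485287)) (np.float64(352.35660553889846), np.float64(264.29182362730006))
```

The knob top is at the same height as at the start, so the pin is fully home.

```bash
python3 -c "
from workcell import job
print(job.hand_in())"
```

```text
the job is handed in; nothing more can be done
None
```

The table is turned about 41° counter-clockwise, with the pin fully home in the orange slide's hole (knob top back at its start height); the robot touched nothing but the knob, and I handed the job in at about 9.5 s.

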